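# Load a copper header tube into the marking cradle and read it

### The job

Take the tall collared copper tube that stands on the bench and lay it gently on its side in the two V saddles of the marking cradle, with its collar towards the cradle's fixed stop, and let go of it without dropping it. Then slide the cradle's pusher up against the tube's other end until the collar is fully home against the fixed stop, and only then squeeze the trigger of the clamped code reader fully and release it. Leave the tube home with the pusher against it, and leave everything else on the bench where it is.

Things in the scene. Friction and masses are not known exactly. Their poses are not given: they have to be found in the camera images.
- header_center (a point): Centre, half-way up, of the copper header tube (0.25 to 0.5 kg): round shank 34 mm diameter, length 150 mm in all, with a 50 mm collar 14 mm thick at its foot. Starts upright on its collar, centre 75 mm above the bench. z runs along the tube from collar to plain end. It is the tallest of three copper tubes standing near one another, whose places swap.
- header_foot (a point): Centre of the collar's outer end face (75 mm from the tube's centre). Same axes as the tube.
- header_top (a point): Centre of the plain end face of the tube (75 mm from its centre). Same axes as the tube.
- cradle: Marking cradle, fixed: base plate 100 x 290 x 12 mm. Origin on the bench midway between two 90 degree V saddles; z up, y along it to the fixed stop; yaw varies. Saddles 12 mm thick, at y = -42 and +42 mm, tops 71 mm high, 72 mm clear between them for fingers. A shank resting in them is level along y, at x = 0, axis 70 mm high. The collar belongs between the +42 saddle and the stop; home: tube centre at y = 10 mm.
- stop_face (a point): Centre of the face of the fixed stop, a dark steel plate 70 mm wide, 96 mm high; point at tube axis height (70 mm), 85 mm along y from the cradle's origin. Same axes as the cradle: the face looks to -y.
- pusher_face (a point): Centre of the pusher's flat front face (36 mm wide, looking to +y of the cradle at the tube's plain end), at tube axis height 70 mm. Moves with the pusher; same axes as the cradle.
- pusher_knob (a point): Grip point on the pusher's upright black square post, 34 mm behind its face, 97 mm above the bench. The post measures 20 mm across the cradle (x) and 16 mm along it (y), and its top is at 115 mm; the front plate before it rises to 90 mm.
- pusher (a joint): Travel of the pusher in m along the cradle's +y (towards the stop), 0 to 0.08; starts 0 to 0.025 with its face 215 mm (at 0) from the stop face. Slides with about 1.5 N of friction and stays where it is left; with the tube before it, the push takes up to about 12 N. About 0.065 with a tube fully home.
- grip_back (a point): Pistol code reader clamped on its side: grip and trigger lie level, 75 mm above the bench, free space below. Point on the back face of the black grip where to squeeze. Axes: y from here through the grip to the trigger (aiming direction), grip runs along -x, z up. Grip 26 mm thick (y), 34 mm high, extends 62 mm along -x; along +x the reader's body (up to 110 mm high) begins 44 mm away.
- trigger_face (a point): Point on the front face of the grey trigger lever (18 mm high, 9 mm thick, 52 mm long along x), opposite the grip_back point and 54.5 mm from it along the reader's y when free, about 42 mm when fully squeezed. Moves with the trigger.
- trigger (a joint): Hinge angle of the trigger in rad: 0 free, 0.35 fully squeezed towards the grip; a spring (about 1 N at the face when free, 4 N when squeezed) brings it back. The hinge is vertical, next to the reader's body, 34 mm along +x from the trigger_face point.
- stub_center (a point): Centre of the short collared copper tube (85 mm high, shank 34 mm, collar 50 mm), standing; to be left alone.
- plain_center (a point): Centre of the plain copper tube without collar (90 mm high, 40 mm diameter), standing; to be left alone.
- finblock_mid (a point): Centre of a finned copper block, 55 x 130 x 62 mm high; to be left alone.
- cleaner_mid (a point): Centre of a white plastic bottle, 56 mm diameter, 150 mm high; to be left alone.
- mouse_mid (a point): Centre of a black computer mouse, 60 x 105 x 31 mm; to be left alone.
- caliper_mid (a point): Middle of a steel caliper lying flat, 200 mm long (its y), 13 mm high; to be left alone.
- tape_mid (a point): Centre of a roll of clear tape lying flat, 96 mm diameter, 25 mm high; to be left alone.
- weight_mid (a point): Centre of a steel block, 50 x 50 x 30 mm; to be left alone.

How it is judged:
On the way, in this order (a step that is already met when the one before it is completed fails the run):
1. the tube lies in both saddles, collar towards the fixed stop, and is let go of (x of header_center in the frame of cradle between -0.006 and 0.006 m and z of header_center in the frame of cradle between 0.064 and 0.076 m and angle between the z axis of header_center and the y axis of cradle, either way round below 0.08 rad and y of header_foot in the frame of cradle above 0.04 m and contact force between the fingers and header below 0.3 N), for 0.2 s.
2. the collar is home against the fixed stop and the pusher is against the plain end (x of header_center in the frame of cradle between -0.006 and 0.006 m and z of header_center in the frame of cradle between 0.064 and 0.076 m and angle between the z axis of header_center and the y axis of cradle, either way round below 0.08 rad and y of header_foot in the frame of cradle above 0.04 m and y of header_foot in the frame of stop_face above -0.003 m and y of header_top in the frame of pusher_face below 0.004 m), for 0.2 s.
3. the trigger is fully squeezed (value of joint trigger above 0.28 rad), for 0.1 s.
4. the trigger is released (value of joint trigger below 0.05 rad), for 0.2 s.
At the end, for the whole second after the job is handed in: The tube lies at rest in both saddles (axis within 6 mm of its place and 0.08 rad of the cradle's line), its collar within 3 mm of the fixed stop, the pusher within 4 mm of its plain end, and the trigger is released (below 0.05 rad) (all of step 2 and contact force between the fingers and header below 0.3 N and value of joint trigger below 0.05 rad and linear speed of header below 0.01 m/s); the robot touches nothing.
It fails at once if the trigger is squeezed before the collar is home against the stop (value of joint trigger above 0.15 rad and (y of header_foot in the frame of stop_face below -0.004 m or z of header_center in the frame of cradle above 0.08 m or horizontal distance between header_center and cradle above 0.05 m)).
It fails at once if the tube is dropped or knocked over (moves faster than 0.5 m/s out of the fingers) (linear speed of header above 0.5 m/s and contact force between the fingers and header below 0.3 N).
It fails at once if another loose thing on the bench is moved more than 30 mm (distance of any of stub_center, plain_center, finblock_mid, cleaner_mid, mouse_mid, caliper_mid, tape_mid, weight_mid from where it was at the start of the episode above 0.03 m).
It also fails if it takes over 66 s, if anything falls off the work surface, if the arm or the gripper's body presses on something with over 40 N, if the wrist force passes 120 N, or if a joint passes its speed limit or range.

### The arm

A 6-joint arm with a two-finger parallel gripper is mounted at the origin on the work surface. World frame = base frame: x ahead of the robot, y to its left, z up, the work surface at z = 0. Lengths are in m, angles in rad, forces in N, time in s.
With the tool pointing down it reaches from about 0.35 to 0.925 m from the base axis. Payload 6.4 kg.
Tool frame: the origin (TCP) lies at the very end of the fingers, on their centre line; the grasp point (between the pads) lies 19 mm behind it; z points along the fingers, y is the line along which they close (so a half turn about z gives the same grasp; the last joint's range is limited). The gripper opens to 94 mm and grips with 3 to 60 N. Pads are 16 mm wide; open, the fingers measure 119 mm over their backs; the gripper's body (75 mm by 177 mm) begins 78 mm behind the grasp point.
Start: joints at [-1.475, 0.245, 1.558, -0, 1.339, -0.174], TCP at [0.173, -0.626, 0.205] pointing down, gripper open.
Joint ranges: [-3.13, 3.13], [-1.02, 2.26], [0.13, 2.54], [-0.95, 4.09], [0.21, 2.88], [-2.74, 2.74]. Speed limits (rad/s): [2.57, 2.57, 3.14, 3.14, 3.14, 3.14].

### API

Orientations are given as a 3x3 rotation matrix whose columns are the frame's x, y, z axes.
In Python, from cell import r, viewer, sensors gives the robot as it stands. The module is installed in compiled form; this text tells all that it offers. Calls block until the motion is done:
- r.movep(position, orientation): joint-space move of the TCP to a pose.
- r.line_to(position, rot=None, feed=0.15): straight line of the TCP; rot=None keeps the orientation; feed is the mean speed in m/s.
- r.move_j(angles): joint-space move.
- r.grip(opening): finger opening in m; the grip force is fixed at half the most; returns when the fingers have stopped.
- r.wait(seconds).
- r.inverse_kinematics(position, orientation): joint angles nearest the present ones, or None.
- viewer.read_camera(name): name is "scene" or "side" or "wrist"; returns the picture (420x560x3 uint8, blue, green, red); there is no depth.
- viewer.camera_info(name): a dict with "fovy" (degrees; the focal length in pixels is half the picture's height over the tangent of half this angle, whatever the lens; pixels are square), "cx", "cy" (the principal point, pixels), "distortion" ([k1, k2, p1, p2, k3] as OpenCV has them; the pictures are not rectified), "cam_to_world" (4x4, takes a point from camera to world coordinates). Camera axes: x right, y up, looking along -z (the intrinsics and any distortion apply to the point x, -y, -z); pixel columns grow to the right and rows downward; lengths in m; the calibration is good to about 2 mm. A picture is of the moment at which its call begins: read the wrist's pose just before it. camera_info takes no time and is no camera call; for the wrist camera it gives the pose at the moment of the call.
A pose or a line that the arm cannot do raises r.Unreachable and nothing moves.
- r.hand_in(): hands the job in; it is judged then, once.
Readings, each from a call of its own:
- sensors.current_clock(): time.
- sensors.current_q(): joint angles.
- sensors.current_qd(): joint speeds.
- sensors.current_joint_efforts(): joint torques, N m.
- sensors.current_ee_pos(): TCP position.
- sensors.current_tool_rot(): TCP orientation.
- sensors.current_force(): force on the tool from outside, world axes, zero at the start.
- sensors.current_wrist_torque(): the same for the moment, N m.
- sensors.current_width(): finger opening in m.
- sensors.current_grasp_force(): force on a finger pad.
Only numpy, scipy, OpenCV 4.12 (cv2) and the standard library are available. Lean on these libraries where they do the work, as an engineer would, in place of code of your own. Each camera call takes 0.05 s, during which the arm holds its last target. There are 200 camera calls.

## Working session

There is one attempt and no reset: what is moved stays moved. The work goes in short steps, each a Python script; the robot and the scene stay as the last script left them, time stands still between calls to the robot, and variables do not carry over. Pictures are saved under pics/ and viewed, at most 10 in all, crops included, and the job is handed in when it is done.

```bash
mkdir -p pics
cat > h.py <<'E'
import numpy as np, cv2
from cell import r, viewer, sensors
def K(i):
    f=210/np.tan(np.radians(i["fovy"])/2)
    return np.array([[f,0,i["cx"]],[0,f,i["cy"]],[0,0,1]]),np.array(i["distortion"],float)
def ray(i,px):
    k,d=K(i);T=np.array(i["cam_to_world"])
    p=cv2.undistortPoints(np.array(px,float).reshape(-1,1,2),k,d).reshape(-1,2)
    v=np.c_[p[:,0],-p[:,1],-np.ones(len(p))]@T[:3,:3].T
    return T[:3,3],v
def onz(i,px,z):
    o,v=ray(i,px);z=np.broadcast_to(z,len(v))
    return o+v*((z-o[2])/v[:,2])[:,None]
def proj(i,P):
    k,d=K(i);T=np.linalg.inv(np.array(i["cam_to_world"]))
    c=np.atleast_2d(P)@T[:3,:3].T+T[:3,3];c[:,1:]*=-1
    return cv2.projectPoints(c,np.zeros(3),np.zeros(3),k,d)[0].reshape(-1,2)
def Rz(yaw): # tool down, closing axis y at yaw
    c,s=np.cos(yaw),np.sin(yaw)
    return np.array([[s,c,0],[-c,s,0],[0,0,-1.]])
E
python3 - <<'E'
from h import *
for n in ("scene","side"):
    im=viewer.read_camera(n);cv2.imwrite(f"pics/{n}0.png",cv2.resize(im,(800,600),interpolation=cv2.INTER_CUBIC))
    cv2.imwrite(f"{n}_raw.png",im)
    i=viewer.camera_info(n);print(n,i["fovy"],i["cx"],i["cy"],i["distortion"],np.round(i["cam_to_world"],3).tolist())
i=viewer.camera_info("wrist");print(i["fovy"],i["cx"],i["cy"],i["distortion"],np.round(i["cam_to_world"],3).tolist(),sensors.current_clock())
E
```

```text
scene 51.178949220003794 274.45919289931936 210.39560127306964 [-0.11077235  0.          0.          0.          0.        ] [[0.722, -0.524, 0.451, 1.074], [0.691, 0.553, -0.465, -0.524], [-0.006, 0.648, 0.761, 1.02], [0.0, 0.0, 0.0, 1.0]]
side 52.47031909873246 282.04423307256775 200.79508464633045 [-0.04998183  0.          0.          0.          0.        ] [[-0.916, 0.256, -0.31, 0.173], [-0.402, -0.609, 0.684, 0.897], [-0.014, 0.751, 0.66, 0.978], [0.0, 0.0, 0.0, 1.0]]
58.865890941157716 281.2977019504554 208.93785214704974 [-0.07179559  0.          0.          0.          0.        ] [[0.266, 0.927, 0.266, 0.252], [-0.964, 0.256, 0.072, -0.605], [-0.001, -0.275, 0.961, 0.384], [0.0, 0.0, 0.0, 1.0]] 0.1
```

View pics/scene0.png

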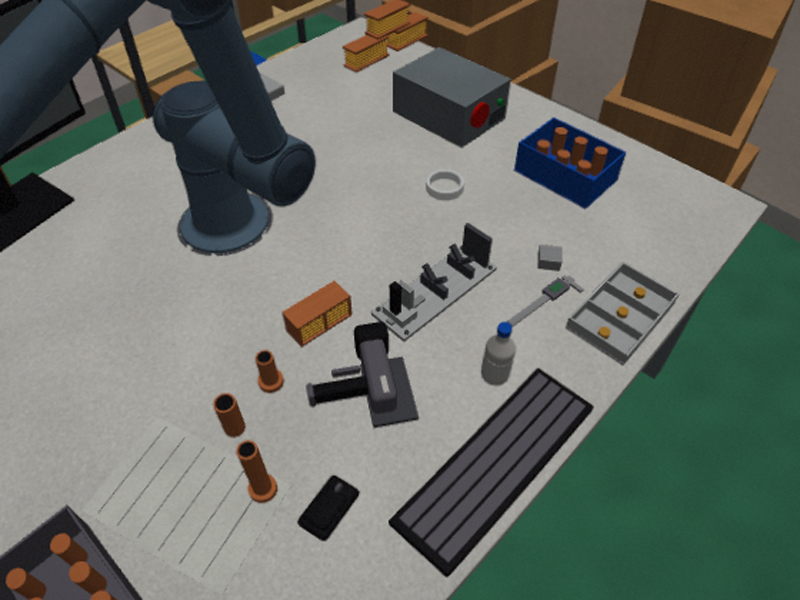

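View pics/side0.png

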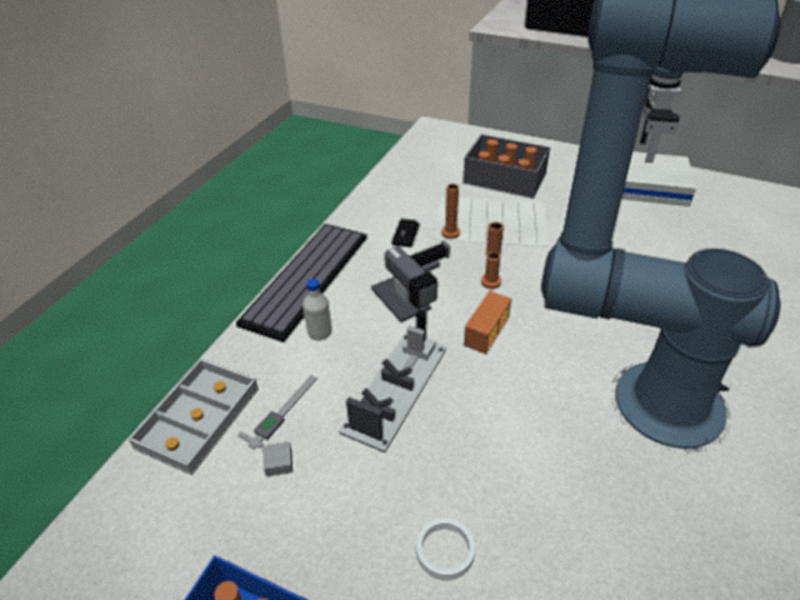

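Scene view (800 px wide) shows the header at top (248,449) and foot (263,492), stub at (267,370), and plain tube at (229,413). The cradle plate corners are (373,312), (405,338) and (496,268), with the stop at the upper right; the reader grip is at (338,390). The side view agrees: header top (453,187), foot (451,234), and cradle stop near (365,418).

```bash
cat > coarse.py <<'E'
from h import *
S=viewer.camera_info("scene");D=viewer.camera_info("side")
def tri(a,b):
    o1,v1=ray(S,np.array([a])*.7);o2,v2=ray(D,np.array([b])*.7)
    A=np.c_[v1[0],-v2[0]];t=np.linalg.lstsq(A,o2-o1,rcond=None)[0]
    p,q=o1+v1[0]*t[0],o2+v2[0]*t[1];return np.round((p+q)/2,4),round(float(np.linalg.norm(p-q)),4)
E
python3 - <<'E'
from coarse import *
print("top",tri((248,449),(453,187)))
f=lambda p,z,c:np.round(onz(c,np.array([p])*.7,z)[0],4)
print(f((248,449),.15,S),f((453,187),.15,D))
print("plain",f((227,401),.09,S),f((495,227),.09,D)); print("stub",f((265,355),.085,S),f((493,257),.085,D))
for p in [(373,312),(405,338),(496,268)]: print("plate",f(p,.012,S))
for p in [(342,433),(384,448),(446,347)]: print("plateD",f(p,.012,D))
print("post top",tri((396,286),(422,311)),f((396,286),.115,S),f((422,311),.115,D))
print("grip end", f((312,392),.09,S),f((447,248),.09,D),"grip root",f((365,384),.09,S))
E
python3 - <<'E'
from h import *
# IK exploration for horizontal pick
import itertools
P=np.array([0.45,-0.45,0.09])
E
```

```text
top (array([ 0.6015, -0.3615,  0.1478]), 0.0039)
[ 0.6046 -0.3611  0.15  ] [ 0.5991 -0.36    0.15  ]
plain [ 0.4729 -0.3182  0.09  ] [ 0.47   -0.3172  0.09  ]
stub [ 0.441  -0.2083  0.085 ] [ 0.4404 -0.2069  0.085 ]
plate [0.4692 0.042  0.012 ]
plate [0.5637 0.0383 0.012 ]
plate [0.5781 0.3189 0.012 ]
plateD [0.5648 0.3255 0.012 ]
plateD [0.4775 0.3242 0.012 ]
plateD [0.4622 0.0406 0.012 ]
post top (array([0.5146, 0.0594, 0.1154]), 0.0064) [0.5174 0.061  0.115 ] [0.5123 0.0569 0.115 ]
grip end [ 0.566 -0.203  0.09 ] [ 0.5499 -0.1914  0.09  ] grip root [ 0.6211 -0.1274  0.09  ]
```

Run:
```python
from h import *
R0=np.array(sensors.current_tool_rot());print(np.round(R0,3).tolist())
for y in (-.2,.4,1.0,1.57,2.2,-.8,-1.4): print(y,[None if (q:=r.inverse_kinematics([x,yy,.3],Rz(y))) is None else np.round(q,2).tolist() for x,yy in ((.55,-.25),(.52,.17))])
# tilted pick candidates
for az in np.radians([-75,-60,-45,-30,-15,0]):
  for tl in (20,30,40):
    t=np.radians(tl);h=np.array([np.cos(az),np.sin(az),0]);u=np.array([0,0,1.])
    z=h*np.cos(t)-u*np.sin(t)
    for s in (1,-1):
      y=s*np.cross(u,h);R=np.c_[np.cross(y,z),y,z]
      q=r.inverse_kinematics(np.array([.602,-.361,.095])+z*.019,R)
      # place: rotate so u-> -yc, h-> -u ; cradle yaw -.05
      yc=np.array([.05,.9987,0]);zf=-u*np.cos(t)+yc*np.sin(t)
      yf=s*np.cross(-yc,-u);Rf=np.c_[np.cross(yf,zf),yf,zf]
      q2=r.inverse_kinematics(np.array([.52,.16,.07])+zf*.019,Rf)
      print(round(np.degrees(az)),tl,s,None if q is None else np.round(q,2).tolist(),'|',None if q2 is None else np.round(q2,2).tolist())
```

```text
[[0.964, 0.267, -0.0], [0.267, -0.964, 0.002], [0.0, -0.002, -1.0]]Traceback (most recent call last):
  File "<stdin>", line 3, in <module>
  File "scipy/spatial/transform/_rotation.pyx", line 1143, in scipy.spatial.transform._rotation.Rotation.from_matrix
ValueError: Non-positive determinant (left-handed or null coordinate frame) in rotation matrix 0: [[-0.19866933  0.98006658  0.        ]
 [-0.98006658 -0.19866933  0.        ]
 [ 0.          0.         -1.        ]].
```

```bash
sed -i 's/return np.array(\[\[s,c,0\],\[-c,s,0\]/return np.array([[-s,c,0],[c,s,0]/' h.py
cat >> h.py <<'E'
U=np.array([0,0,1.])
def Rpick(az,t,s):
    h=np.array([np.cos(az),np.sin(az),0]);z=h*np.cos(t)-U*np.sin(t);y=s*np.cross(U,h)
    return np.c_[np.cross(y,z),y,z]
def Rplace(yc,t,s):
    z=-U*np.cos(t)+yc*np.sin(t);y=s*np.cross(-yc,-U)
    return np.c_[np.cross(y,z),y,z]
E
python3 - <<'E'
from h import *
for y in (-.2,.4,1.0,1.57,2.2,-.8,-1.4): print(y,[None if (q:=r.inverse_kinematics([x,yy,.3],Rz(y))) is None else np.round(q,2).tolist() for x,yy in ((.55,-.25),(.52,.17))])
yc=np.array([.05,.9987,0])
for s in (1,-1):
  for tl in (20,30,40):
    t=np.radians(tl);Rf=Rplace(yc,t,s);assert np.linalg.det(Rf)>.9
    q2=r.inverse_kinematics(np.array([.52,.16,.07])+Rf[:,2]*.019,Rf)
    print('place',tl,s,None if q2 is None else np.round(q2,2).tolist())
    for az in (-90,-75,-60,-45,-30,-15,0,20,40):
      R=Rpick(np.radians(az),t,s)
      q=r.inverse_kinematics(np.array([.602,-.361,.095])+R[:,2]*.019,R)
      if q is not None: print(az,np.round(q,2).tolist())
E
```

```text
-0.2 [[-0.61, 0.08, 1.58, -0.0, 1.49, -0.41], [0.11, -0.06, 1.71, -0.0, 1.49, 0.31]]
0.4 [[-0.61, 0.08, 1.58, -0.0, 1.49, -1.01], [0.11, -0.06, 1.71, -0.0, 1.49, -0.29]]
1.0 [[-0.61, 0.08, 1.58, -0.0, 1.49, -1.61], [0.11, -0.06, 1.71, -0.0, 1.49, -0.89]]
1.57 [[-0.61, 0.08, 1.58, -0.0, 1.49, -2.18], [0.11, -0.06, 1.71, -0.0, 1.49, -1.46]]
2.2 [None, [0.11, -0.06, 1.71, -0.0, 1.49, -2.09]]
-0.8 [[-0.61, 0.08, 1.58, -0.0, 1.49, 0.19], [0.11, -0.06, 1.71, -0.0, 1.49, 0.91]]
-1.4 [[-0.61, 0.08, 1.58, -0.0, 1.49, 0.79], [0.11, -0.06, 1.71, -0.0, 1.49, 1.51]]
place 20 1 [-0.08, 0.17, 1.99, 0.41, 1.03, -0.25]
-60 [-0.53, 0.41, 2.02, 4.01, 0.66, 1.01]
-45 [-0.66, 0.36, 2.1, 3.38, 0.55, 1.41]
-30 [-0.8, 0.34, 2.13, 2.66, 0.59, 1.88]
-15 [-0.93, 0.36, 2.09, 2.12, 0.75, 2.18]
0 [-1.02, 0.42, 2.0, 1.76, 0.95, 2.33]
20 [-1.07, 0.54, 1.82, 1.42, 1.22, 2.41]
40 [-1.07, 0.67, 1.6, 1.18, 1.49, 2.42]
place 30 1 [-0.16, 0.2, 2.01, 0.6, 1.09, -0.44]
-45 [-0.66, 0.29, 2.07, 3.54, 0.28, 1.25]
-30 [-0.79, 0.27, 2.1, 2.4, 0.34, 2.15]
-15 [-0.9, 0.29, 2.07, 1.84, 0.56, 2.47]
0 [-0.98, 0.35, 1.98, 1.53, 0.81,
[... 337 characters left out ...]
13, 2.66, 0.59, -1.26]
-15 [-0.93, 0.36, 2.09, 2.12, 0.75, -0.96]
0 [-1.02, 0.42, 2.0, 1.76, 0.95, -0.81]
20 [-1.07, 0.54, 1.82, 1.42, 1.22, -0.74]
40 [-1.07, 0.67, 1.6, 1.18, 1.49, -0.72]
place 30 -1 [-0.16, 0.2, 2.01, 0.6, 1.09, 2.71]
-45 [-0.66, 0.29, 2.07, 3.54, 0.28, -1.89]
-30 [-0.79, 0.27, 2.1, 2.4, 0.34, -1.0]
-15 [-0.9, 0.29, 2.07, 1.84, 0.56, -0.67]
0 [-0.98, 0.35, 1.98, 1.53, 0.81, -0.59]
20 [-1.04, 0.47, 1.82, 1.26, 1.11, -0.59]
40 [-1.04, 0.6, 1.61, 1.05, 1.38, -0.64]
place 40 -1 [-0.24, 0.24, 2.01, 0.76, 1.17, 2.55]
-15 [-0.87, 0.26, 2.01, 1.37, 0.46, -0.2]
0 [-0.94, 0.31, 1.94, 1.24, 0.71, -0.29]
20 [-0.99, 0.42, 1.8, 1.07, 1.02, -0.42]
40 [-1.0, 0.54, 1.61, 0.91, 1.29, -0.54]
```

```bash
cat > shots.py <<'E'
from h import *
import pickle
out={}
for n,p in (("A",[.57,-.25,.30]),("B",[.52,.16,.28])):
    r.movep(p,Rz(-.2)); r.wait(.15)
    i=viewer.camera_info("wrist");im=viewer.read_camera("wrist")
    cv2.imwrite(f"raw{n}.png",im);cv2.imwrite(f"pics/w{n}.png",cv2.resize(im,(800,600),interpolation=cv2.INTER_CUBIC));out[n]=i
pickle.dump(out,open("info.pkl","wb"));print(sensors.current_clock())
E
python3 shots.py
```

```text
4.025
```

View pics/wA.png

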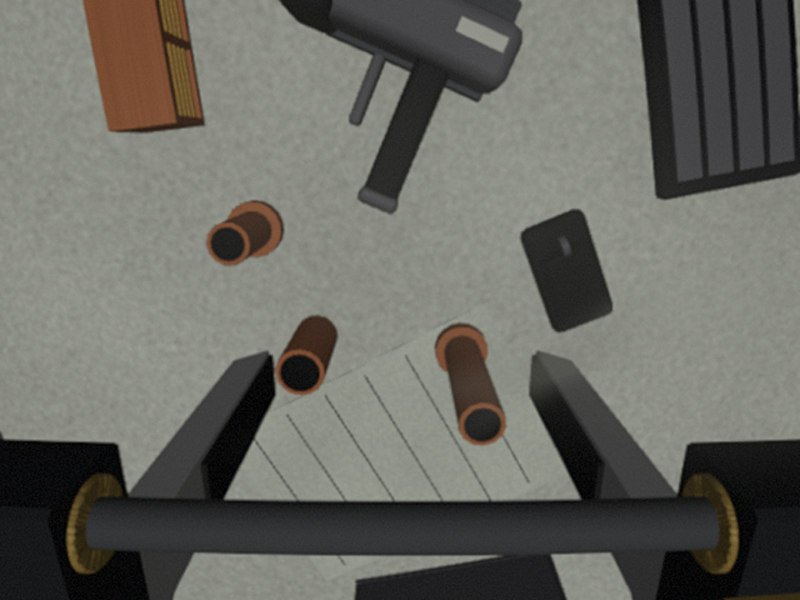

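View pics/wB.png

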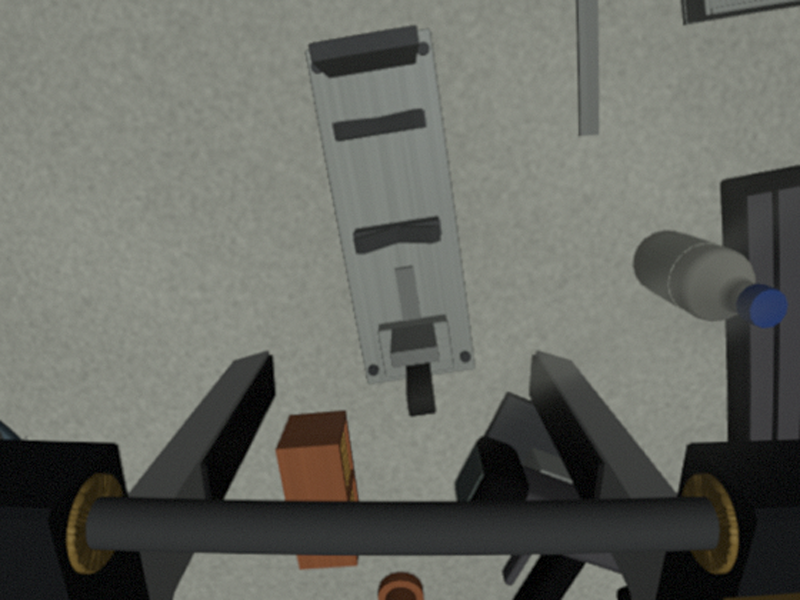

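Shot A shows header top (482,424) and collar (461,347), the grip from (429,72) to its end cap (379,200), and the trigger lever from (378,55) to (355,122). Shot B shows cradle plate corners (306,48), (431,27), (474,368) and (369,383), saddles at (379,125) and (397,235), and post top (421,411).

Run:
```python
from h import *
import pickle
from scipy.optimize import least_squares
I=pickle.load(open("info.pkl","rb"));A,B=I["A"],I["B"]
S=viewer.camera_info("scene");D=viewer.camera_info("side")
f=lambda p,z,c:np.round(onz(c,np.array([p])*.7,z)[0],4)
print("header top",f((482,424),.15,A),"foot",f((461,347),.012,A))
obs=[(-.05,.145,.012,306,48),(.05,.145,.012,431,27),(.05,-.145,.012,474,368),(-.05,-.145,.012,369,383)]
M=np.array(obs)
def P(x,m):
    c,s=np.cos(x[2]),np.sin(x[2]);return np.c_[x[0]+c*m[:,0]-s*m[:,1],x[1]+s*m[:,0]+c*m[:,1],m[:,2]]
res=lambda x:(proj(B,P(x,M))/.7-M[:,3:]).ravel()
for z in [0]:
    s=least_squares(res,[.52,.18,-.05],loss="soft_l1");print("cradle",s.x,np.round(s.fun,1))
x=s.x
chk=np.array([(0,.042,.054),(0,-.042,.054),(-.035,.085,.096),(.035,.085,.096)])
print("saddle V bottoms / stop top edge proj",np.round(proj(B,P(x,chk))/.7).tolist())
def loc(p):
    d=p[:2]-x[:2];c,s=np.cos(x[2]),np.sin(x[2]);return np.round([c*d[0]+s*d[1],-s*d[0]+c*d[1]],4)
print("post top in cradle",loc(f((421,411),.115,B)), "from scene",loc(f((396,286),.115,S)), "plate front top",loc(f((413,326),.09,B)))
for n,p,z in [("gripL0",(412,70),.092),("gripL1",(368,188),.092),("gripR0",(446,75),.092),("gripR1",(402,192),.092),("capL",(358,198),.092),("capR",(394,213),.092),("trg root",(378,55),.084),("trg tip",(355,122),.084)]: print(n,f(p,z,A))
np.save("cradle.npy",x)
# enlarged reader crop
im=cv2.imread("rawA.png")[0:160,180:400];cv2.imwrite("pics/reader.png",cv2.resize(im,None,fx=3.6,fy=3.6,interpolation=cv2.INTER_CUBIC))
```

```text
header top [ 0.6042 -0.3646  0.15  ] foot [ 0.6049 -0.361   0.012 ]
cradle [ 0.52184368  0.18031439 -0.04802428] [-0.8 -0.3  0.6 -0.8  2.   0.7 -1.1  1.2]
saddle V bottoms / stop top edge proj [[388.0, 172.0], [405.0, 280.0], [323.0, 117.0], [429.0, 99.0]]
post top in cradle [-0.0015 -0.1248] from scene [ 0.0013 -0.1194] plate front top [ 0.0016 -0.0685]
gripL0 [ 0.6039 -0.1234  0.092 ]
gripL1 [ 0.5573 -0.1953  0.092 ]
gripR0 [ 0.626  -0.1312  0.092 ]
gripR1 [ 0.5806 -0.203   0.092 ]
capL [ 0.5487 -0.2007  0.092 ]
capR [ 0.5719 -0.2165  0.092 ]
trg root [ 0.5831 -0.1079  0.084 ]
trg tip [ 0.5576 -0.1485  0.084 ]
```

View pics/reader.png

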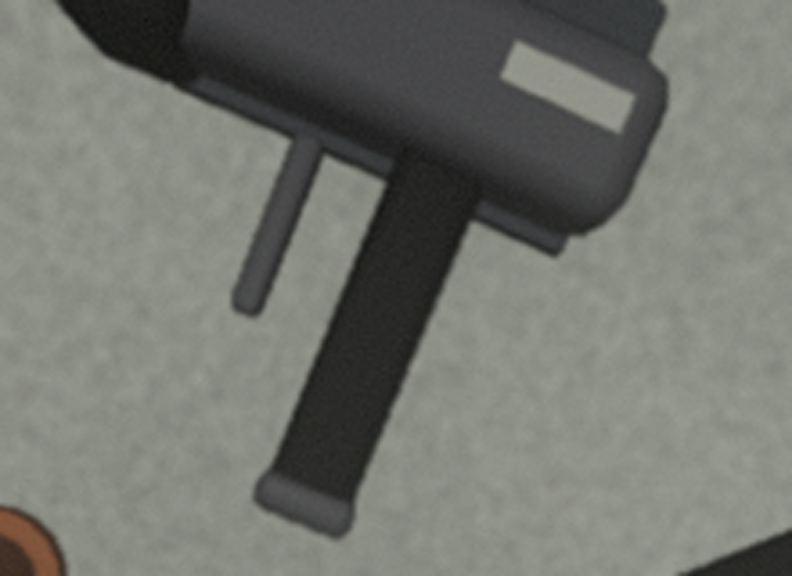

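The crop confirms the lever is parallel to the grip. The reader numbers agree with the spec (lever centre is 37 mm from the grip centreline). The saddles, however, show the plate is not centred on the cradle origin, so I'll fit that offset too.

Run:
```python
from h import *
import pickle
from scipy.optimize import least_squares
B=pickle.load(open("info.pkl","rb"))["B"]
# model: plate corners shifted by e along y; saddle tip-centres at z=.071
M=np.array([(-.05,.145,.012,306,48),(.05,.145,.012,431,27),(.05,-.145,.012,474,368),(-.05,-.145,.012,369,383),(0,.042,.071,380,125),(0,-.042,.071,397.5,239)])
def P(x,m):
    c,s=np.cos(x[2]),np.sin(x[2]);return np.c_[x[0]+c*m[:,0]-s*m[:,1],x[1]+s*m[:,0]+c*m[:,1],m[:,2]]
def mm(x,M):
    m=M.copy();m[:4,1]+=x[3];return m
s=least_squares(lambda x:(proj(B,P(x,mm(x,M)))/.7-M[:,3:]).ravel(),[.52,.2,-.05,-.03]);x=s.x
print(x,np.round(s.fun.reshape(-1,2),1).tolist());np.save("cradle.npy",x[:3])
S=2.2;im=cv2.resize(cv2.imread("rawB.png")[0:300,190:360],None,fx=2*1,fy=2,interpolation=cv2.INTER_CUBIC)
def dr(m,col):
    for u,v in proj(B,P(x,np.array(m))): cv2.circle(im,(int((u-190)*2),int(v*2)),2,col,-1)
dr([(a,b,.096) for a in(-.035,.035) for b in (.085,)],(0,0,255));dr([(a,.085,.012) for a in(-.035,.035)],(0,255,255))
dr([(a,b,.071) for a in(-.03,.03) for b in (.036,.048,-.036,-.048)],(0,255,0))
dr([(0,y,.115) for y in(-.164,-.139)],(255,0,0));dr([(0,y,.09) for y in(-.13,-.105)],(255,0,255))
cv2.imwrite("pics/fit.png",im)
```

```text
[ 0.52345827  0.21454857 -0.0494574  -0.03420656] [[-0.7, -0.5], [0.7, -0.8], [1.7, 0.8], [-1.4, 1.2], [-0.6, -1.6], [0.4, 1.8]]
```

View pics/fit.png

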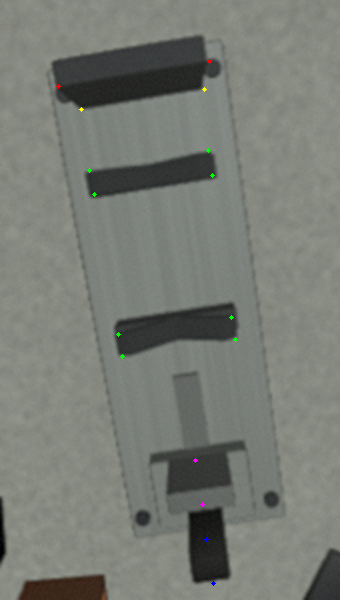

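Overlay: the model's stop face (58,86 / 210,62), saddle tips and pusher range all lie on the image features. The post top centre (210,562) puts the knob at y ≈ −0.153 in the cradle. Now pick.

```bash
cat >> h.py <<'E'
def cr(p):
    x,y,a=np.load("cradle.npy");c,s=np.cos(a),np.sin(a)
    return np.array([x+c*p[0]-s*p[1],y+s*p[0]+c*p[1],p[2]])
def yc():
    a=np.load("cradle.npy")[2];return np.array([-np.sin(a),np.cos(a),0])
T35=np.radians(35)
def st(t=""): print(t,round(sensors.current_clock(),2),np.round(sensors.current_ee_pos(),4),"w",round(sensors.current_width(),4),"gf",round(sensors.current_grasp_force(),1),"F",np.round(sensors.current_force(),1))
E
python3 - <<'E'
from h import *
R=Rpick(np.radians(40),T35,1);Rf=Rplace(yc(),T35,1)
g=np.array([.604,-.363,.095]);tcp=g+R[:,2]*.019
pl=cr([0,-.02,.07])+Rf[:,2]*.019
qs=[r.inverse_kinematics(p,RR) for p,RR in((tcp-R[:,2]*.13,R),(tcp,R),(tcp+[0,0,.2],R),(pl+[0,0,.15],Rf),(pl,Rf))]
for q in qs: print(None if q is None else np.round(q,2))
assert all(q is not None for q in qs)
r.movep(tcp-R[:,2]*.13+[0,0,.05],R);st("pre")
r.line_to(tcp-R[:,2]*.1,feed=.2);r.line_to(tcp,feed=.12);st("at")
r.grip(.02);st("gripped")
r.line_to(tcp+[0,0,.03],feed=.05);r.wait(.2);st("lift")
for n in("side",): cv2.imwrite("pics/lift.png",viewer.read_camera(n)[60:260,180:460].repeat(2,0).repeat(2,1))
E
```

```text
[-1.18  0.48  1.59  0.9   1.52  2.57]
[-1.02  0.58  1.6   0.98  1.34  2.55]
None
[-0.13 -0.01  1.94  0.63  1.33 -0.27]
[-0.13  0.23  2.    0.7   1.09 -0.47]Traceback (most recent call last):
  File "<stdin>", line 7, in <module>
AssertionError
```

Run:
```python
from h import *
for az in (20,30,40):
  for t in (30,35):
    R=Rpick(np.radians(az),np.radians(t),1)
    g=np.array([.604,-.363,.095]);tcp=g+R[:,2]*.019
    f=lambda p,R:None if (q:=r.inverse_kinematics(p,R)) is None else np.round(q,2).tolist()
    print(az,t,f(tcp-R[:,2]*.13+[0,0,.05],R),f(tcp,R),[ (dz,(f(tcp+[0,0,dz],R) or [None])[-1]) for dz in (.05,.1,.15,.2)])
for az in (-20,0,20,40):
  for t in (50,70,90):
    print('wp',az,t,f([.55,-.33,.35],Rpick(np.radians(az),np.radians(t),1)))
```

```text
20 30 [-1.24, 0.21, 1.89, 1.1, 1.33, 2.67] [-1.04, 0.47, 1.81, 1.26, 1.11, 2.55] [(0.05, 2.64), (0.1, 2.73), (0.15, None), (0.2, None)]
20 35 None [-1.02, 0.45, 1.8, 1.17, 1.06, 2.64] [(0.05, 2.73), (0.1, None), (0.15, None), (0.2, None)]
30 30 [-1.23, 0.33, 1.73, 1.03, 1.47, 2.62] [-1.04, 0.54, 1.71, 1.15, 1.25, 2.53] [(0.05, 2.61), (0.1, 2.69), (0.15, None), (0.2, None)]
30 35 [-1.2, 0.3, 1.72, 0.96, 1.43, 2.69] [-1.02, 0.51, 1.71, 1.07, 1.2, 2.6] [(0.05, 2.67), (0.1, None), (0.15, None), (0.2, None)]
40 30 [-1.2, 0.45, 1.57, 0.96, 1.6, 2.59] [-1.04, 0.61, 1.6, 1.05, 1.39, 2.51] [(0.05, 2.57), (0.1, 2.64), (0.15, 2.71), (0.2, None)]
40 35 [-1.18, 0.41, 1.57, 0.9, 1.57, 2.63] [-1.02, 0.58, 1.6, 0.98, 1.34, 2.55] [(0.05, 2.62), (0.1, 2.69), (0.15, None), (0.2, None)]
wp -20 50 [-0.86, -0.26, 1.92, 0.41, 0.9, -2.24]
wp -20 70 [-0.78, -0.07, 1.67, 0.15, 1.23, -2.03]
wp -20 90 [-0.72, 0.15, 1.41, 0.0, 1.58, -1.94]
wp 0 50 [-0.96, -0.18, 1.85, 0.63, 1.11, -2.71]
wp 0 70 [-0.83, -0.04, 1.64, 0.26, 1.31, -2.44]
wp 0 90 [-0.72, 0.15, 1.41, 0.0, 1.58, -2.29]
wp 20 50 None
wp 20 70 None
wp 20 90 [-0.72, 0.15, 1.41, 0.0, 1.58, -2.64]
wp 40 50 None
wp 40 70 None
wp 40 90 None
```

Run:
```python
from h import *
R=Rpick(np.radians(40),T35,1)
g=np.array([.604,-.363,.095]);tcp=g+R[:,2]*.019
assert r.inverse_kinematics([.5,-.3,.36],Rz(-1.7)) is not None
r.movep(tcp-R[:,2]*.13+[0,0,.05],R);st("pre")
r.line_to(tcp-R[:,2]*.1,feed=.2);r.line_to(tcp,feed=.12);st("at")
r.grip(.02);st("gripped")
r.line_to(tcp+[0,0,.03],feed=.06);r.wait(.1);st("lift")
cv2.imwrite("pics/lift.png",cv2.resize(viewer.read_camera("side")[60:260,180:460],None,fx=2,fy=2))
```

```text
pre 6.17 [ 0.5349 -0.4208  0.2089] w 0.0935 gf 0.0 F [ 0.1  0.3 -0.4]
at 7.66 [ 0.616  -0.3537  0.0846] w 0.0939 gf 0.0 F [-0.1 -0.4  0.1]
gripped 8.62 [ 0.616  -0.3532  0.0841] w 0.0332 gf 30.0 F [ 1.1 -0.5 -0.1]
lift 9.37 [ 0.6157 -0.3527  0.1136] w 0.0332 gf 30.0 F [ 0.6 -1.2 -3.3]
```

View pics/lift.png

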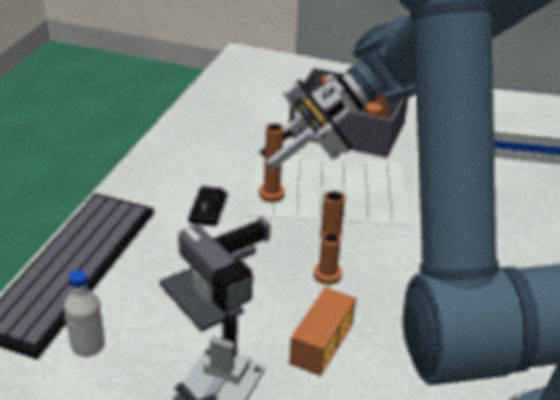

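Held upright and the neighbours are untouched. Carry it over and lower it with force feedback.

Run:
```python
from h import *
p=np.array(sensors.current_ee_pos());r.line_to(p+[0,0,.06],feed=.2)
r.movep([.5,-.3,.36],Rz(-1.7));st("mid")
Rf=Rplace(yc(),T35,1);pl=cr([0,-.02,.07])+Rf[:,2]*.019
r.movep(pl+[0,0,.15],Rf);r.line_to(pl+[0,0,.03],feed=.12);r.wait(.2);st("above")
cv2.imwrite("pics/above.png",np.hstack([cv2.resize(viewer.read_camera("side")[200:330,200:340],None,fx=2.8,fy=2.8),cv2.resize(viewer.read_camera("scene")[120:250,240:380],None,fx=2.8,fy=2.8)]))
```

```text
mid 11.38 [ 0.4997 -0.2997  0.3581] w 0.0334 gf 30.0 F [-0.9 -0.4 -3.3]
above 14.61 [0.5235 0.2054 0.0852] w 0.0334 gf 30.0 F [ 0.4 -0.1 -4.1]
```

View pics/above.png

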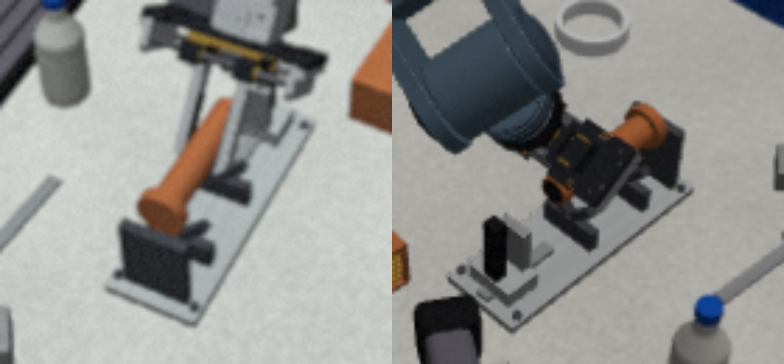

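The tube is level above the saddles, with its collar on the near side of the stop. Lowering.

Run:
```python
from h import *
Rf=Rplace(yc(),T35,1);pl=cr([0,-.02,.07])+Rf[:,2]*.019
f0=np.array(sensors.current_force())
r.line_to(pl+[0,0,.010],feed=.06);r.wait(.1);f0=np.array(sensors.current_force());st("10mm")
for dz in np.arange(.008,-.0101,-.0015):
    r.line_to(pl+[0,0,dz],feed=.02);f=np.array(sensors.current_force())
    if f[2]-f0[2]>2.5 or np.linalg.norm(f-f0)>8: break
r.wait(.2);st(f"contact dz={dz:.4f}")
```

```text
10mm 15.29 [0.5232 0.2054 0.0645] w 0.034 gf 30.0 F [-0.3 -0.2 -4.3]
contact dz=-0.0010 17.24 [0.5231 0.2056 0.055 ] w 0.0331 gf 30.0 F [-5.9 -4.2  8.4]
```

Run:
```python
from h import *
p=np.array(sensors.current_ee_pos());r.line_to(p+[0,0,.001],feed=.02)
st("ease");r.grip(.05);st("rel");r.grip(.09);r.wait(.25)
Rf=np.array(sensors.current_tool_rot());r.line_to(p-Rf[:,2]*.13,feed=.15);st("up")
# over pusher, tool down, closing across x
yaw=np.load("cradle.npy")[2];k=cr([0,-.153,.097-.019])
for y in (yaw,yaw+np.pi): print(r.inverse_kinematics(k,Rz(y)) is not None)
r.movep(k+[0,0,.12],Rz(yaw));r.wait(.1)
cv2.imwrite("pics/placed.png",np.hstack([cv2.resize(viewer.read_camera("side")[200:330,200:340],None,fx=2.8,fy=2.8),cv2.resize(viewer.read_camera("wrist"),(400,364))]));st("over pusher")
```

```text
ease 17.52 [0.5232 0.2056 0.0558] w 0.0334 gf 30.0 F [ 0.4 -0.4 -4.4]
rel 18.0 [0.5234 0.2056 0.0562] w 0.0499 gf 0.0 F [-0.7  0.4  0.1]
up 20.03 [0.5188 0.1315 0.1607] w 0.0899 gf 0.0 F [-0.3  0.7 -0. ]
True
False
over pusher 20.87 [0.515  0.0614 0.1963] w 0.0901 gf 0.0 F [-0.6 -0.1  0. ]
```

View pics/placed.png

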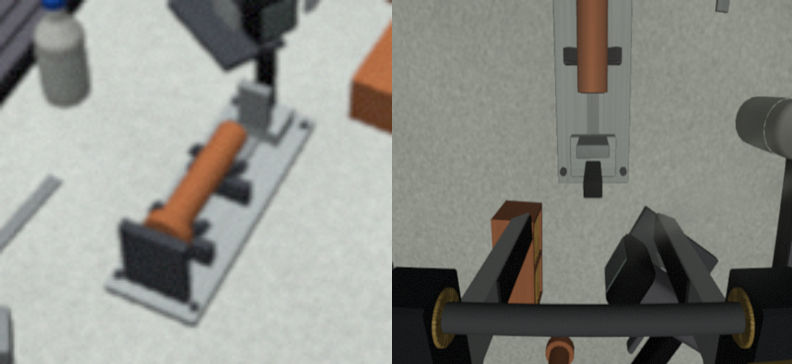

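The tube is lying in both saddles, collar at the stop end, and the post is in line with it. Narrow the fingers, grip the post and push.

Run:
```python
from h import *
r.grip(.056);k=cr([0,-.153,.097-.019]);Y=yc()
r.line_to(k,feed=.12);st("at post");r.grip(.005);st("gripped")
f0=np.array(sensors.current_force())@Y
r.line_to(k+Y*.046,feed=.08);st("near");hit=0
for d in np.arange(.048,.0681,.001):
    r.line_to(k+Y*d,feed=.02);f=f0-np.array(sensors.current_force())@Y
    if d>.05: print(round(d,3),round(f,1),end="; ")
    if f>22: break
r.wait(.3);st("pushed")
```

```text
at post 22.72 [0.5167 0.0617 0.0789] w 0.0562 gf 0.0 F [ 0.1  0.1 -0.7]
gripped 23.37 [0.5141 0.0618 0.078 ] w 0.0196 gf 30.0 F [-8.  -0.8  8.2]
near 24.09 [0.5162 0.1081 0.078 ] w 0.02 gf 30.0 F [-8.6  0.7  6.9]
0.051 5.0; 0.052 5.0; 0.053 4.8; 0.054 4.1; 0.055 5.1; 0.056 5.1; 0.057 4.3; 0.058 6.3; 0.059 9.8; 0.06 14.5; 0.061 17.0; 0.062 20.3; 0.063 23.3; pushed 28.39 [0.5167 0.1188 0.0779] w 0.0201 gf 30.0 F [-12.8 -24.2  10.9]
```

Run:
```python
from h import *
k=cr([0,-.153,.097-.019]);Y=yc()
r.line_to(k+Y*.0585,feed=.03);st("ease");r.grip(.056)
r.line_to(k+Y*.057+[0,0,.12],feed=.15);st("up")
a=viewer.read_camera("side")[200:330,200:340]
# view wrist over cradle
r.movep(cr([0,-.03,.25]),Rz(np.load("cradle.npy")[2]));r.wait(.15)
i=viewer.camera_info("wrist");w=viewer.read_camera("wrist")
for P,c in ((cr([0,.085,.095]),(0,0,255)),(cr([0,-.065,.087]),(0,255,0)),(cr([0,.071,.095]),(255,0,0))):
    u=proj(i,P)[0];cv2.circle(w,(int(u[0])+25,int(u[1])),1,c,-1)
cv2.imwrite("pics/home.png",np.hstack([cv2.resize(a,None,fx=2.6,fy=2.6),cv2.resize(w[0:270,170:400],(430,505))[:338]])) if 0 else cv2.imwrite("pics/home.png",cv2.resize(w[0:300,190:370],None,fx=2,fy=2))
st()
```

```text
ease 28.69 [0.5167 0.1188 0.0779] w 0.0198 gf 30.0 F [-10.1  -5.5   8.2]
up 30.38 [0.518  0.1186 0.1968] w 0.0559 gf 0.0 F [-0.3 -0.2 -0.9]
 31.06 [0.5212 0.1836 0.2481] w 0.0561 gf 0.0 F [-0.4 -0.6 -0.7]
```

View pics/home.png

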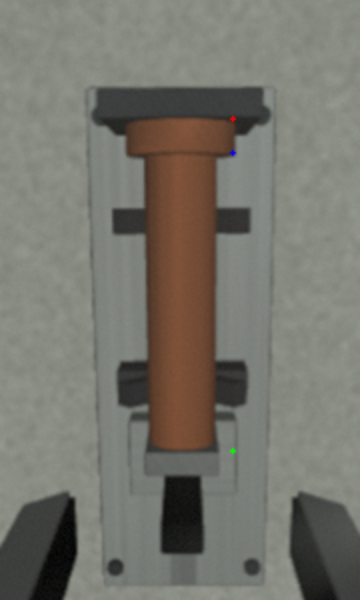

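Home view: the collar sits on the stop (red mark row 119), and the pusher plate touches the plain end (row 450). Now the trigger.

Run:
```python
from h import *
import pickle
A=pickle.load(open("info.pkl","rb"))["A"]
raw=lambda p:np.array(p)/3.6+[180,0]
g=onz(A,raw([(430,200),(316,485)]),.092)[:,:2];t=onz(A,raw([(305,140),(250,300),(245,315)]),.084)[:,:2]
e=onz(A,raw([(300,525)]),.092)[0,:2]
d=g[0]-g[1];d/=np.linalg.norm(d);X=d;Y=np.array([-d[1],d[0]])
print("ang",np.degrees(np.arctan2(d[1],d[0])),"trig off",(t-g[1])@Y,"x: cap",(e-g[1])@X,"tip",(t[2]-g[1])@X)
# reference x: cap end +62, tip +18 -> average
x0=np.mean([(e-g[1])@X+.062,(t[2]-g[1])@X+.018]);off=((t[:2]-g[1])@Y).mean()-37e-3
c=g[1]+X*x0+Y*(.0075+off/2);print(c,x0)
yaw=np.arctan2(Y[1],Y[0]);P=np.r_[c,.075-.019]
for y in (yaw,yaw-np.pi):
    if r.inverse_kinematics(P,Rz(y)) is not None and r.inverse_kinematics(P+[0,0,.14],Rz(y)) is not None: break
print(y)
r.line_to(np.array(sensors.current_ee_pos())+[0,0,.06],feed=.2);r.grip(.0935)
r.movep(P+[0,0,.14],Rz(y));r.line_to(P,feed=.1);r.wait(.1);st("at trigger")
```

```text
ang 56.063713367510985 trig off [0.03791341 0.0364759  0.03630613] x: cap -0.01228543539499921 tip 0.03587489254087833
[ 0.58944822 -0.15325268] 0.051794728572939555
-0.5922999376374722
at trigger 35.26 [ 0.5899 -0.1535  0.0567] w 0.0936 gf 0.0 F [1.  0.8 0.6]
```

Run:
```python
from h import *
for w in (.06,.05,.038):
    r.grip(w);r.wait(.1);st(w)
r.wait(.3);st("held")
r.grip(.0935);r.wait(.4);st("open")
p=np.array(sensors.current_ee_pos());r.line_to(p+[0,0,.15],feed=.12);r.wait(.2);st("up")
cv2.imwrite("side_end.png",viewer.read_camera("side"))
```

```text
0.06 36.06 [ 0.589  -0.1533  0.0559] w 0.0601 gf 2.2 F [-4.3 -0.1  2.3]
0.05 36.56 [ 0.5877 -0.1521  0.0556] w 0.0502 gf 4.9 F [-9.1  2.5  6.1]
0.038 36.94 [ 0.5862 -0.151   0.0552] w 0.0443 gf 29.1 F [-14.5   5.4  10.8]
held 37.24 [ 0.5862 -0.151   0.0552] w 0.0444 gf 29.1 F [-13.7   5.7  10.3]
open 38.53 [ 0.5895 -0.1533  0.056 ] w 0.0934 gf 0.0 F [ 0.1 -0.3  0.5]
up 40.13 [ 0.5892 -0.1532  0.2053] w 0.0936 gf 0.0 F [-0.6  0.1 -0.7]
```

```bash
python3 -c "
from h import *
print(r.hand_in())"
```

```text
the job is handed in; nothing more can be done
None
```

The job is handed in, but no verdict came back: the tube lies in both saddles with its collar against the stop and the pusher against its plain end, and the trigger was squeezed until the fingers stalled (44 mm, about 29 N), then released, with the last reading at 40 s of the 66 s.

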